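# Scan the filled tube rack and dock the scanner

## Task

Take the hand scanner out of its bench holder and scan the barcode label of the rack that holds the tubes: point the scanner's nose at the middle of the label from about 6 cm away, square to the sloping label and with the wide nose along the label's long side, and hold it still there for two seconds. Then stand the scanner back in its holder, lowering it right to the bottom before you let go. Do not shove or knock over the racks, the pot or the bottle.

Things in the scene. Friction and masses are not known exactly. Their poses are not given: they have to be found in the camera images.
- wand: Hand scanner, loose, 170 g, docked nose down. Origin: centre of the scan window under the nose; +z up the handle, beam along -z. Black nose 30 (x) by 46 mm (y, the wide way) up to z = 34, shoulder 30 by 38 up to 48; white square handle 30 by 30 mm from z = 48 to 168 (top): grip across either pair of flats at z = 105 to 145. A half turn about z makes no difference.
- focus (a point): The scanner's focus point: fixed to the scanner on the beam, 60 mm in front of the window (at z = -60 mm in wand's axes; same axes).
- holder: Grey bench holder, fixed. Origin: centre of its underside. Base plate 100 (x) by 110 (y) by 8 mm; on it 6 mm walls up to z = 58 mm round a slot 38 mm (x) by 54 mm (y) inside. Docked, the scanner stands on the slot's floor: its origin at z = 8 mm here, its y along the holder's y (either way round).
- rack: The rack to scan: blue, loose, 0.7 kg, 84 mm (x) by 170 mm (y). 11 yellow-capped tubes (tops at z = 100 mm) stand in a block 62 mm high over its +y part (y = -13 to 83 mm); over its -y end is a low sloping desk with the label. Origin: centre of its underside.
- label: White paper barcode label, part of the filled rack: 44 mm (x, up the slope) by 64 mm (y, its long side, level), bars along x. Origin: centre of its face; +z is the face's normal. It lies at (-1, -49, 49) mm in the rack's axes, tilted 25 degrees from level, the normal leaning to the rack's -x (the robot's side).
- empty_rack: A second rack of the same shape with the same kind of label, but without tubes; loose, 0.7 kg. Not to be scanned; leave it in place. Origin: centre of its underside.
- pot: Open white specimen pot, 60 mm across, 55 mm high, loose; leave it. Origin: centre of its underside.
- bottle: Small clear bottle with a white cap, 56 mm across, 130 mm high, loose; leave it. Origin: centre of its underside.
There are look-alikes about, which are no part of the job. There is more than one size of the wand; the one meant has the size given above.

How it is judged (in metres and radians):
On the way, in this order (a step that is already met when the one before it is completed fails the run):
1. held scanner still for 1 s: window 25-95 mm off the filled rack's label, focus within 15 mm (label x) and 20 mm (y) of its middle, square within 0.3 rad, nose y along label y within 0.35 rad (x of focus in the frame of label between -0.015 and 0.015 m and y of focus in the frame of label between -0.02 and 0.02 m and z of focus in the frame of label between -0.035 and 0.035 m and angle between the z axis of wand and the z axis of label, either way round below 0.3 rad and angle between the y axis of wand and the y axis of label, either way round below 0.35 rad and z of wand in the frame of label above 0.02 m and linear speed of wand below 0.03 m/s and angular speed of wand below 0.2 rad/s and contact force between the fingers and wand above 0.5 N), for 1 s.
2. the scanner is lowered into its holder's slot, to within 12 mm of the floor, while still held (x of wand in the frame of holder between -0.012 and 0.012 m and y of wand in the frame of holder between -0.012 and 0.012 m and z of wand in the frame of holder below 0.02 m and angle between wand's own z axis and vertical below 0.25 rad and contact force between the fingers and wand above 0.5 N), for 0.1 s.
At the end, for the whole second after the job is handed in: After the scan the scanner stands at rest in the holder's slot, nose down on the floor (origin less than 14 mm above the holder's underside, where 8 is fully down, and within 12 mm of the slot's centre), upright within 0.2 rad (x of wand in the frame of holder between -0.012 and 0.012 m and y of wand in the frame of holder between -0.012 and 0.012 m and z of wand in the frame of holder below 0.014 m and angle between wand's own z axis and vertical below 0.2 rad and linear speed of wand below 0.02 m/s); the robot touches nothing.
It fails at once if the filled rack is moved more than 30 mm or tipped more than 0.4 rad (distance of rack from where it was at the start of the episode above 0.03 m or angle between rack's own z axis and vertical above 0.4 rad).
It fails at once if the empty rack is moved more than 30 mm or tipped more than 0.4 rad (distance of empty_rack from where it was at the start of the episode above 0.03 m or angle between empty_rack's own z axis and vertical above 0.4 rad).
It fails at once if the pot is moved more than 30 mm or tipped more than 0.4 rad (distance of pot from where it was at the start of the episode above 0.03 m or angle between pot's own z axis and vertical above 0.4 rad).
It fails at once if the bottle is moved more than 30 mm or tipped more than 0.4 rad (distance of bottle from where it was at the start of the episode above 0.03 m or angle between bottle's own z axis and vertical above 0.4 rad).
It also fails if it takes over 54 s, if anything falls off the work surface, if the arm or the gripper's body presses on something with over 40 N, if the wrist force passes 120 N, or if a joint passes its speed limit or range.

## Robot

A 6-joint arm with a two-finger parallel gripper is mounted at the origin on the work surface. World frame = base frame: x ahead of the robot, y to its left, z up, the work surface at z = 0. Lengths are in mm, angles in rad, forces in N, time in s.
With the tool pointing down it reaches from about 275 to 1000 mm from the base axis. Payload 8.4 kg.
Tool frame: the origin (TCP) lies at the very end of the fingers, on their centre line; the grasp point (between the pads) lies 19 mm behind it; z points along the fingers, y is the line along which they close (so a half turn about z gives the same grasp; the last joint's range is limited). The gripper opens to 85 mm and grips with 20 to 120 N. Pads are 22 mm wide; open, the fingers measure 114 mm over their backs; the gripper's body (76 mm by 85 mm) begins 54 mm behind the grasp point. The pads swing forward as they close: fully open they stand 13 mm farther back than shut.
Start: joints at [-1.3, 0.353, 1.633, -0, 1.155, -0.002], TCP at [168.391, -601.891, 231.281] pointing down, gripper open.
Joint ranges: [-2.63, 2.63], [-0.92, 2.1], [0.06, 2.66], [-1.3, 4.44], [0, 2.69], [-3.02, 3.02]. Speed limits (rad/s): [2.22, 2.22, 2.79, 3.14, 3.14, 3.14].

## Interface

Orientations are given as [roll, pitch, yaw] about the fixed x, y, z axes, in that order (R = Rz(yaw) Ry(pitch) Rx(roll)).
In Python, from rig import telemetry, imaging, r gives the robot as it stands. The module is installed in compiled form; this text tells all that it offers.
- The arm moves only by the tool step_arm, never from a script. Its argument "moves" is a list of rows, each a list of 3 entries, a list of its own where there are three numbers: the turn, a rotation vector about the tool's x, y, z scaled (see below), then the shift along the tool's x, y, z scaled (see below), then the opening, from -1 (shut) to 1 (fully open). A call has 1 to 8 rows; each row is the pose to reach, as a shift and turn from the pose commanded when the call began, along the tool's axes at that moment; what a row does not reach only later rows make up. The controller multiplies each number of a shift by 200 mm and each number of a turn by 45 degrees. A row lasts 1/10 s, in which the tool goes at most 50 mm and 8.59 degrees, less where a joint would pass 70% of its speed; a pose out of reach is approached as far as the arm can. A call with a number of a shift or a turn outside -1 to 1 is refused whole. A call with a gripper value outside its range is refused whole. The fingers move at their own pace and stop on an object; "squeeze" is the grip in N (left out, the last holds). Time passes only in rows, so rows that repeat a pose let the fingers close. It gives the time, the measured TCP pose, the force, the opening and the grip force at its end, in the units of the state.
- telemetry.sense(): the state, without advancing time (a new reading comes with each control period).
- imaging.grab_frame(name): name is "side" or "top" or "wrist"; returns the picture (400x640x3 uint8, red, green, blue); there is no depth.
- imaging.calibration(name): a dict with "fx", "fy", "cx", "cy" (pixels), "dist_coeffs" ([k1, k2, p1, p2, k3] as OpenCV has them; the pictures are not rectified), "cam_to_world" (4x4, takes a point from camera to world coordinates). Camera axes: x right, y up, looking along -z (the intrinsics and any distortion apply to the point x, -y, -z); pixel columns grow to the right and rows downward; lengths in mm; the calibration is good to about 2 mm. A picture is of the moment at which its call begins: read the wrist's pose just before it. calibration takes no time and is no camera call; for the wrist camera it gives the pose at the moment of the call.
- r.sign_off(): hands the job in; it is judged then, once.
Trained networks look in the newest picture that a camera, given by its name, has taken for a name from the list of things; names that differ only in an ending like _2 or _b are one class to them, and where a whole thing is asked for, a point or a joint stands for the part that bears it (a point fixed in the world has none). Each returns a list of dicts, best first, with "conf" (0 to 1); they miss things now and then, are a little off and sometimes report something else, mostly with a low value. They report only what shows in the picture. A call takes as long as a camera call. They do not tell look-alikes from the thing itself.
- imaging.recognise(camera, name): "extent" ([left, top, width, height] in pixels, round what is visible of it).
- imaging.mark_of(camera, name): "xy" ([column, row] in pixels: a listed point, or the origin of a listed thing).
The state is a dict: "clock": time; "qpos": joint angles; "qvel": joint speeds; "joint_efforts": joint torques, N m; "eef_pos": TCP position; "tcp_rot": TCP orientation; "contact_force": force on the tool from outside, world axes, zero at the start; "wrist_torque": the same for the moment, N m; "opening": opening from 0.0 (shut) to 1.0 (fully open); "grasp_force": force on a finger pad.
Only numpy, scipy, OpenCV 4.12 (cv2) and the standard library are available. Lean on these libraries where they do the work, as an engineer would, in place of code of your own. Each camera call takes 0.05 s, during which the arm holds its last target. There are 200 camera calls.

## Working session

There is one attempt and no reset: what is moved stays moved. The work goes in short steps, Python scripts to look and compute and a tool call to move; the robot and the scene stay as the last step left them, time stands still between calls to the robot, and variables do not carry over. Pictures are saved under pics/ and viewed, at most 10 in all, crops included, and the job is handed in when it is done.

Besides the shell and the picture viewer there is one more tool, called after "Emit:" by a JSON object that holds its "name" and its "arguments". step_arm: Moves the arm, as the interface text tells. Its arguments: {"type":"object","properties":{"moves":{"type":"array"},"squeeze":{"type":"number"}},"required":["moves"]}

```bash
mkdir -p pics; python3 - <<'E'
from rig import telemetry, imaging, r
import cv2,numpy as np
np.set_printoptions(precision=3,suppress=True)
for c in ("side","top"):
    im=imaging.grab_frame(c); cv2.imwrite(f"pics/{c}0.png",im[:,:,::-1])
    k=imaging.calibration(c); print(c,k)
    for n in ("wand","holder","rack","label","empty_rack","pot","bottle"):
        print(n,[(np.round(d["xy"],1),round(d["conf"],2)) for d in imaging.mark_of(c,n)][:4],[(np.round(d["extent"]),round(d["conf"],2)) for d in imaging.recognise(c,n)][:4])
print(telemetry.sense())
E
```

```text
side {'fx': 471.50107233571754, 'fy': 471.50107233571754, 'cx': 321.14866912874527, 'cy': 197.83736023350713, 'dist_coeffs': array([-0.064,  0.   ,  0.   ,  0.   ,  0.   ]), 'cam_to_world': array([[ -0.946,   0.25 ,  -0.207, 348.723],
       [ -0.325,  -0.693,   0.644, 820.48 ],
       [  0.018,   0.676,   0.737, 986.129],
       [  0.   ,   0.   ,   0.   ,   1.   ]])}
wand [(array([330.5, 303.8]), 0.96), (array([278. , 289.2]), 0.75), (array([236.8, 262.7]), 0.63)] [(array([329., 272.,   9.,  34.]), 0.93), (array([216., 200.,  32.,  70.]), 0.92)]
holder [] [(array([250., 267.,  59.,  54.]), 0.83)]
rack [(array([350.1, 149.7]), 0.57)] [(array([331., 115.,  40.,  54.]), 0.81), (array([268., 242.,  22.,  49.]), 0.48)]
label [] [(array([286., 342.,  30.,  42.]), 0.26)]
empty_rack [(array([343.1, 221.4]), 0.75)] [(array([328., 184.,  37.,  62.]), 0.8)]
pot [(array([300. , 369.7]), 0.81)] [(array([284., 346.,  29.,  39.]), 0.64)]
bottle [(array([384.4, 117.7]), 0.69)] [(array([376.,  84.,  16.,  39.]), 0.97)]
top {'fx': 427.03779870654455, 'fy': 427.03779870654455, 'cx': 315.7651256188395
[... 924 characters left out ...]
284., 208.,  56.,  42.]), 0.73)]
pot [(array([182.3, 242.3]), 0.83)] [(array([171., 230.,  20.,  19.]), 0.81), (array([409., 198.,  24.,  16.]), 0.22)]
bottle [(array([459.7, 224. ]), 0.74)] [(array([452., 215.,  26.,  21.]), 0.88)]
{'clock': 1.5, 'qpos': array([-1.3  ,  0.353,  1.633,  0.   ,  1.155, -0.002]), 'qvel': array([ 0.001, -0.   , -0.002, -0.001, -0.   , -0.001]), 'joint_efforts': array([  0.   , -60.517, -34.244,   0.   ,   0.001,   0.   ]), 'eef_pos': array([ 168.396, -601.882,  231.268]), 'tcp_rot': array([-3.142, -0.   ,  0.273]), 'contact_force': array([ 0.215,  0.119, -0.07 ]), 'wrist_torque': array([-0.017, -0.032, -0.001]), 'grasp_force': 0.0, 'opening': 0.998480451759174}
```

View pics/side0.png

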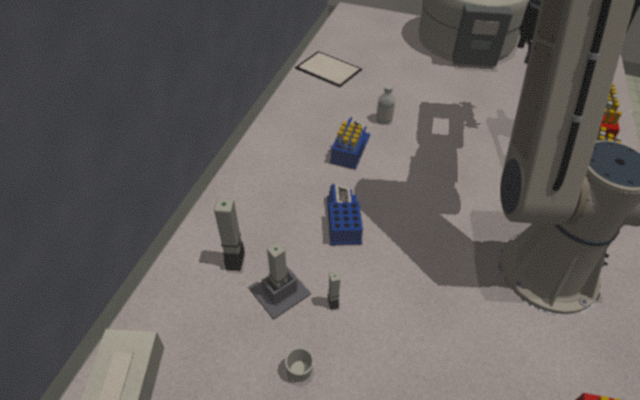

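View pics/top0.png

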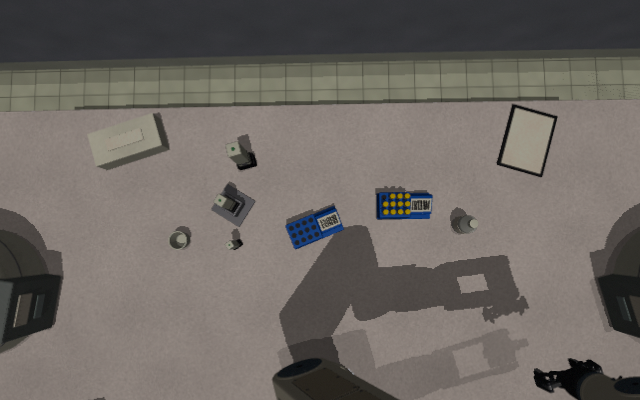

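The top view shows the docked scanner in its holder at about (233,205), with a larger look-alike at (240,152) and a smaller one at (235,243). The filled rack is at (404,205) with its label at (421,205); the empty rack is at (314,227), the pot at (179,240) and the bottle at (463,222).

```bash
cat >h.py <<'E'
import numpy as np,cv2
from scipy.spatial.transform import Rotation as R
from rig import telemetry, imaging, r
np.set_printoptions(precision=3,suppress=True)
def KD(c): return np.array([[c['fx'],0,c['cx']],[0,c['fy'],c['cy']],[0,0,1]]),np.array(c['dist_coeffs'],float)
F=np.diag([1,-1,-1])
def ray(c,px,z):
    K,D=KD(c); n=cv2.undistortPoints(np.array(px,float).reshape(-1,1,2),K,D).reshape(-1,2)
    T=c['cam_to_world']; d=(T[:3,:3]@F@np.c_[n,np.ones(len(n))].T).T; o=T[:3,3]
    return o+d*((z-o[2])/d[:,2])[:,None]
def proj(c,P):
    K,D=KD(c); T=c['cam_to_world']; p=(np.array(P,float).reshape(-1,3)-T[:3,3])@T[:3,:3]@F
    return cv2.projectPoints(p,np.zeros(3),np.zeros(3),K,D)[0].reshape(-1,2)
def tool():
    s=telemetry.sense(); return np.array(s['eef_pos']),R.from_euler('xyz',s['tcp_rot']),s
def step(pos,Rt):
    p,q,s=tool(); print('t',s['clock'],'turn',(q.inv()*Rt).as_rotvec()/(np.pi/4),'shift',q.inv().apply(np.array(pos)-p)/200)
E
python3 - <<'E'
from h import *
c=imaging.calibration('top'); im=imaging.grab_frame('top')
hsv=cv2.cvtColor(im,cv2.COLOR_RGB2HSV)
m=cv2.inRange(hsv,(105,120,40),(130,255,255)); m=cv2.morphologyEx(m,cv2.MORPH_CLOSE,np.ones((9,9)))
for k in cv2.findContours(m,0,2)[0]:
    if cv2.contourArea(k)>300: print(cv2.minAreaRect(k), ray(c,cv2.boxPoints(cv2.minAreaRect(k)),50)[:,:2])
print('label',ray(c,[(421,205)],49)); print('wandtop/holder',ray(c,[(220,201)],176),ray(c,[(235.7,203.8)],0),ray(c,[(233,206)],8))
print('pot,bottle,empty',ray(c,[(179,240)],55),ray(c,[(473,224)],130),ray(c,[(314,227)],60),'big top',ray(c,[(234,149)],200))
w=imaging.calibration('wrist'); p,q,s=tool(); print(w)
print('cam in tool',q.inv().apply(w['cam_to_world'][:3,3]-p)); print(q.inv().as_matrix()@w['cam_to_world'][:3,:3])
E
```

```text
((314.3114929199219, 226.87255859375), (26.16773796081543, 52.92446517944336), 67.7509765625) [[552.39  108.444]
 [613.239 -46.292]
 [536.794 -76.017]
 [476.323  77.953]]
((404.0, 205.0), (26.0, 54.0), 90.0) [[ 651.414 -182.511]
 [ 648.801 -351.433]
 [ 567.225 -348.597]
 [ 569.626 -180.505]]
label [[ 608.453 -319.076   49.   ]]
wandtop/holder [[618.629 282.386 176.   ]] [[625.203 274.554   0.   ]] [[617.436 281.69    8.   ]]
pot,bottle,empty [[508.874 441.935  55.   ]] [[ 544.139 -450.855  130.   ]] [[543.896  16.71   60.   ]] big top [[764.092 237.215 200.   ]]
{'fx': 359.43639868600457, 'fy': 359.43639868600457, 'cx': 316.2011458301264, 'cy': 197.57972618810402, 'dist_coeffs': array([-0.075,  0.   ,  0.   ,  0.   ,  0.   ]), 'cam_to_world': array([[   0.269,    0.93 ,    0.249,  232.117],
       [  -0.963,    0.26 ,    0.068, -583.887],
       [  -0.001,   -0.258,    0.966,  374.289],
       [   0.   ,    0.   ,    0.   ,    1.   ]])}
cam in tool [  66.216   -0.169 -143.007]
[[-0.001  0.966  0.258]
 [ 1.     0.     0.002]
 [ 0.001  0.258 -0.966]]
```

Emit:
{"name": "step_arm", "arguments": {"moves": [[[0,0,0.35],[1,-0.4,-0.2],1],[[0,0,0.35],[1,-0.4,-0.2],1],[[0,0,0.35],[1,-0.4,-0.2],1],[[0,0,0.35],[1,-0.4,-0.2],1],[[0,0,0.35],[1,-0.4,-0.2],1]]}}

```text
clock: 2.05
eef_pos: [342.4, -468.8, 272.4]
tcp_rot: [3.141, -0.002, 0.0]
contact_force: [-0.7, -0.3, 0.4]
opening: 1.002
grasp_force: 0.0
```

Emit:
{"name": "step_arm", "arguments": {"moves": [[[0,0,0],[1,-0.9,-0.15],1],[[0,0,0],[1,-0.9,-0.15],1],[[0,0,0],[1,-0.9,-0.15],1],[[0,0,0],[1,-0.9,-0.15],1],[[0,0,0],[1,-0.9,-0.15],1],[[0,0,0],[1,-0.9,-0.15],1],[[0,0,0],[1,-0.9,-0.15],1],[[0,0,0],[1,-0.9,-0.15],1]]}}

```text
clock: 2.85
eef_pos: [539.6, -291.3, 301.1]
tcp_rot: [3.141, 0.001, -0.001]
contact_force: [-1.3, 0.0, -0.4]
opening: 0.998
grasp_force: 0.0
```

```bash
python3 - <<'E'
from h import *
import pickle
p,q,s=tool(); c=imaging.calibration('wrist'); im=imaging.grab_frame('wrist'); cv2.imwrite('pics/w1.png',im[:,:,::-1])
pickle.dump(c,open('w1.pkl','wb'))
print(s['clock'],p,s['tcp_rot'])
for n in('rack','label','bottle'):
    for d in imaging.mark_of('wrist',n): print(n,d, ray(c,[d['xy']],49 if n=='label' else 0))
Rl=R.from_euler('y',-25,degrees=True)
L=np.array([[x,y,0] for x,y in((-22,-32),(22,-32),(22,32),(-22,32))])
print(proj(c,Rl.apply(L)+[608,-317,49]))
E
```

```text
2.85 [ 539.642 -291.292  301.078] [ 3.141  0.001 -0.001]
rack {'xy': [295.4, 98.5], 'conf': 0.78} [[ 609.558 -265.407    0.   ]]
label {'xy': [338.2, 99.5], 'conf': 0.65} [[ 608.047 -313.827   49.   ]]
label {'xy': [295.0, 99.1], 'conf': 0.47} [[ 608.529 -267.777   49.   ]]
bottle {'xy': [446.7, 149.7], 'conf': 0.61} [[ 548.344 -453.111    0.   ]]
[[369.297 118.199]
 [373.043  79.793]
 [310.938  79.668]
 [311.366 118.154]]
```

View pics/w1.png

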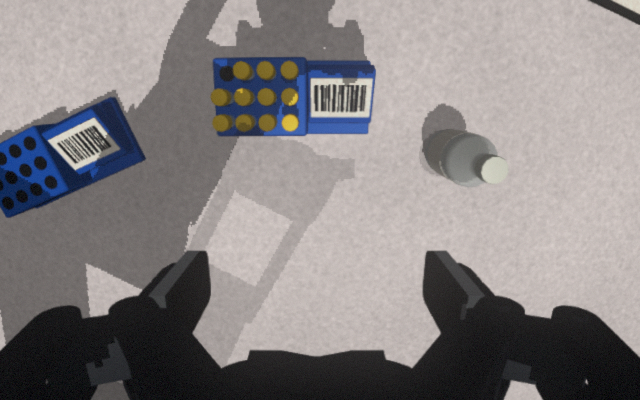

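The filled rack's label sits at about (341,98) px, corners near (311,78), (373,79), (372,117) and (309,117). That matches the predicted projection, so the label is at about (608,-316,49) with yaw about 0. The bottle is at (470,160).

Emit:
{"name": "step_arm", "arguments": {"moves": [[[0,0,0],[0,-1,-0.1],1],[[0,0,0],[0,-1,-0.1],1],[[0,0,0],[0,-1,-0.1],1],[[0,0,0],[0,-1,-0.1],1]]}}

```text
clock: 3.45
eef_pos: [539.5, -91.7, 321.5]
tcp_rot: [3.142, -0.0, -0.004]
contact_force: [1.3, 0.0, 1.0]
opening: 1.003
grasp_force: 0.0
```

Emit:
{"name": "step_arm", "arguments": {"moves": [[[0,0,0],[0,-1,0],1],[[0,0,0],[0,-1,0],1],[[0,0,0],[0,-1,0],1],[[0,0,0],[0,-1,0],1]]}}

```text
clock: 3.85
eef_pos: [540.3, 108.6, 321.5]
tcp_rot: [3.142, -0.001, -0.004]
contact_force: [2.5, -0.0, -0.3]
opening: 1.005
grasp_force: 0.0
```

Emit:
{"name": "step_arm", "arguments": {"moves": [[[0,0,0],[0,-0.85,0],1],[[0,0,0],[0,-0.85,0],1],[[0,0,0],[0,-0.85,0],1],[[0,0,0],[0,-0.85,0],1],[[0,0,0],[0,-0.85,0],1],[[0,0,0],[0,-0.85,0],1]]}}

```text
clock: 4.45
eef_pos: [541.1, 276.4, 320.9]
tcp_rot: [3.141, 0.0, -0.002]
contact_force: [0.4, -0.1, -0.4]
opening: 0.999
grasp_force: 0.0
```

```bash
python3 - <<'E'
from h import *
import pickle
p,q,s=tool(); c=imaging.calibration('wrist'); im=imaging.grab_frame('wrist'); cv2.imwrite('pics/w2.png',im[:,:,::-1])
pickle.dump(c,open('w2.pkl','wb'))
print(s['clock'],p,s['tcp_rot'])
for n in('wand','holder'):
    for d in imaging.mark_of('wrist',n): print(n,d, ray(c,[d['xy']],0 if n=='holder' else 8))
E
```

```text
4.45 [541.058 276.42  320.925] [ 3.141  0.    -0.002]
wand {'xy': [320.2, 184.7], 'conf': 0.73} [[502.276 272.137   8.   ]]
wand {'xy': [310.8, 89.9], 'conf': 0.64} [[621.338 283.617   8.   ]]
```

View pics/w2.png

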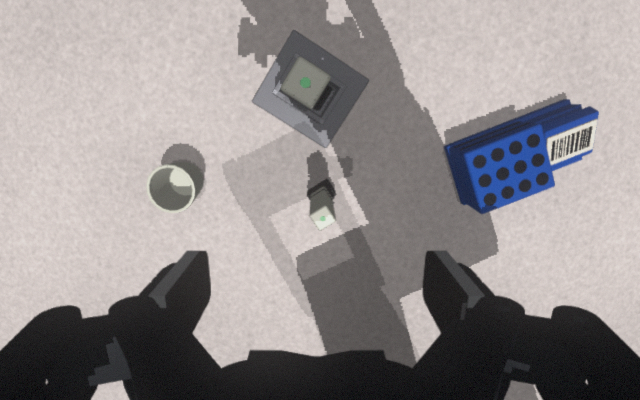

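```bash
python3 - <<'E'
from h import *
import pickle
c=pickle.load(open('w2.pkl','rb')); im=cv2.imread('pics/w2.png')
P=ray(c,[(294,30),(369,79),(327,148),(252,101)],8); print(P,P.mean(0)[:2],np.linalg.norm(P-np.roll(P,-1,0),axis=1))
for i in range(4):
    d=np.roll(P,-1,0)[i]-P[i]; print(np.degrees(np.arctan2(d[1],d[0])))
cv2.imwrite('pics/w2c.png',cv2.resize(im[20:160,240:380],None,fx=4.2,fy=4.2,interpolation=cv2.INTER_CUBIC))
E
```

```text
[[690.66  303.132   8.   ]
 [634.247 212.691   8.   ]
 [550.006 263.512   8.   ]
 [608.557 356.276   8.   ]] [620.868 283.903] [106.593  98.383 109.697  97.801]
-121.95395780773732
148.89810508323754
57.74049080815943
-32.91428423528257
```

View pics/w2c.png

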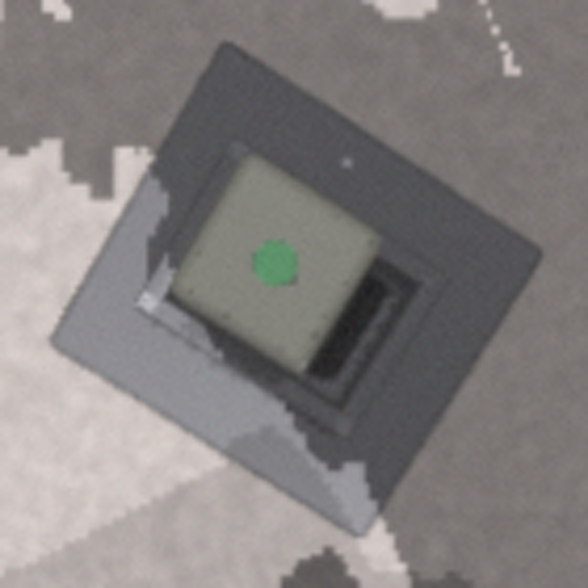

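In the crop the base plate's corners are at (226,40), (543,254), (362,537) and (52,342). The handle top's corners are at (248,152), (382,240), (303,375) and (172,292).

```bash
python3 - <<'E'
from h import *
import pickle
c=pickle.load(open('w2.pkl','rb'))
f=lambda a:np.array(a)/4.2+[240,20]
for z,a in((8,[(226,40),(543,254),(362,537),(52,342)]),(176,[(248,152),(382,240),(303,375),(172,292)])):
    P=ray(c,f(a),z); print(P.mean(0),np.linalg.norm(P-np.roll(P,-1,0),axis=1),[np.degrees(np.arctan2(*(np.roll(P,-1,0)[i]-P[i])[1::-1])) for i in range(4)])
    m=P.mean(0)
# target
step([m[0],m[1],260],R.from_euler('xyz',[180,0,58],degrees=True))
E
```

```text
[620.484 284.002   8.   ] [108.332  97.5   108.071  98.334] [np.float64(-122.8026510191011), np.float64(147.59786497791796), np.float64(57.63801783245661), np.float64(-32.251641759306096)]
[621.172 284.982 176.   ] [28.777 28.213 28.38  28.383] [np.float64(-122.45989606657673), np.float64(148.94972092715986), np.float64(57.85748194655852), np.float64(-30.256288782079483)]
t 4.6 turn [ 0.     0.    -1.294] shift [ 0.399 -0.048  0.306]
```

Emit:
{"name": "step_arm", "arguments": {"moves": [[[0,0,-0.9],[0.4,-0.045,0.3],1],[[0,0,-0.9],[0.4,-0.045,0.3],1],[[0,0,-0.9],[0.4,-0.045,0.3],1],[[0,0,-0.9],[0.4,-0.045,0.3],1],[[0,0,-0.9],[0.4,-0.045,0.3],1],[[0,0,-0.9],[0.4,-0.045,0.3],1]]}}

```text
clock: 5.2
eef_pos: [621.4, 284.9, 261.1]
tcp_rot: [3.141, 0.0, 0.704]
contact_force: [0.4, 0.0, -0.6]
opening: 1.0
grasp_force: 0.0
```

Emit:
{"name": "step_arm", "arguments": {"moves": [[[0,0,-0.39],[0,0,0],1],[[0,0,-0.39],[0,0,0],1],[[0,0,-0.39],[0,0,0],1],[[0,0,-0.39],[0,0,0],1]]}}

```text
clock: 5.6
eef_pos: [621.2, 285.8, 261.4]
tcp_rot: [3.141, -0.0, 1.004]
contact_force: [0.1, -0.5, -0.1]
opening: 0.998
grasp_force: 0.0
```

```bash
python3 - <<'E'
from h import *
p,q,s=tool(); print(p,s['tcp_rot'],s['qpos'])
step([621,284.5,119],R.from_euler('xyz',[180,0,58],degrees=True))
E
```

```text
[621.158 285.847 261.434] [ 3.141 -0.     1.004] [ 0.429  0.42   1.465 -0.     1.256  0.996]
t 5.6 turn [ 0.   -0.   -0.01] shift [-0.006  0.003  0.712]
```

Emit:
{"name": "step_arm", "arguments": {"moves": [[[0,0,-0.01],[-0.005,0.003,0.2],1],[[0,0,-0.01],[-0.005,0.003,0.35],1],[[0,0,-0.01],[-0.005,0.003,0.5],1],[[0,0,-0.01],[-0.005,0.003,0.6],1],[[0,0,-0.01],[-0.005,0.003,0.68],1],[[0,0,-0.01],[-0.005,0.003,0.71],1],[[0,0,-0.01],[-0.005,0.003,0.71],1]]}}

```text
clock: 6.3
eef_pos: [620.9, 285.1, 118.8]
tcp_rot: [-3.141, 0.001, 1.017]
contact_force: [-0.2, 0.6, -0.4]
opening: 1.002
grasp_force: 0.0
```

Emit:
{"name": "step_arm", "arguments": {"moves": [[[0,0,0],[0,0,0],-1],[[0,0,0],[0,0,0],-1],[[0,0,0],[0,0,0],-1],[[0,0,0],[0,0,0],-1],[[0,0,0],[0,0,0],-1],[[0,0,0],[0,0,0],-1],[[0,0,0],[0,0,0],-1],[[0,0,0],[0,0,0],-1]], "squeeze": 50}}

```text
clock: 7.1
eef_pos: [621.5, 285.5, 120.0]
tcp_rot: [3.141, -0.001, 1.019]
contact_force: [-0.2, -0.3, 6.0]
opening: 0.347
grasp_force: 46.4
```

Emit:
{"name": "step_arm", "arguments": {"moves": [[[0,0,0],[0,0,-0.1],-1],[[0,0,0],[0,0,-0.25],-1],[[0,0,0],[0,0,-0.4],-1],[[0,0,0],[0,0,-0.55],-1],[[0,0,0],[0,0,-0.7],-1],[[0,0,0],[0,0,-0.8],-1],[[0,0,0],[0,0,-0.8],-1]]}}

```text
clock: 7.8
eef_pos: [622.2, 285.9, 282.2]
tcp_rot: [3.139, -0.004, 1.019]
contact_force: [-0.6, 0.0, -2.2]
opening: 0.346
grasp_force: 45.7
```

```bash
cat >>h.py <<'E'
n=np.array([-np.sin(np.radians(25)),0,np.cos(np.radians(25))])
scan_p=np.array([608,-316,49])+n*(60+112)
scan_R=R.from_matrix(np.c_[[0,1,0],np.cross(-n,[0,1,0]),-n])
E
python3 - <<'E'
from h import *
p,q,s=tool(); print(p,s['tcp_rot'],s['opening'],s['grasp_force']); print(scan_p,scan_R.as_matrix())
step(scan_p,scan_R); step([500,20,300],scan_R)
im=imaging.grab_frame('wrist'); cv2.imwrite('pics/w3.png',im[:,:,::-1])
E
```

```text
[622.185 285.859 282.15 ] [ 3.139 -0.004  1.019] 0.3456014534231672 45.740845799446106
[ 535.31  -316.     204.885] [[ 0.     0.906  0.423]
 [ 1.     0.     0.   ]
 [ 0.     0.423 -0.906]]
t 7.8 turn [-0.537  0.149 -0.692] shift [-2.792  1.207  0.378]
t 7.8 turn [-0.537  0.149 -0.692] shift [-1.452  0.177 -0.095]
```

View pics/w3.png

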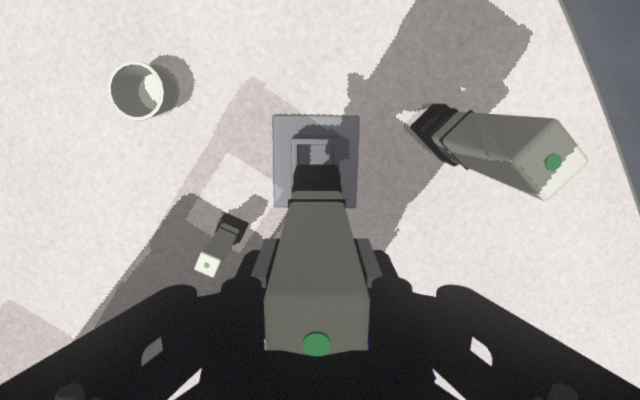

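The scanner is held upright; the empty holder shows at about (316,160).

Emit:
{"name": "step_arm", "arguments": {"moves": [[[-0.07,0.02,-0.09],[-0.12,0.05,0],-1],[[-0.14,0.04,-0.18],[-0.3,0.13,0],-1],[[-0.21,0.06,-0.27],[-0.5,0.21,0],-1],[[-0.28,0.08,-0.36],[-0.7,0.3,0],-1],[[-0.35,0.1,-0.45],[-0.85,0.37,0],-1],[[-0.42,0.12,-0.54],[-0.95,0.41,0],-1],[[-0.49,0.135,-0.63],[-1,0.43,0],-1],[[-0.54,0.15,-0.69],[-1,0.43,0],-1]]}}

```text
clock: 8.65
eef_pos: [587.1, 68.2, 276.5]
tcp_rot: [2.709, 0.004, 1.57]
contact_force: [-0.4, 0.1, -2.3]
opening: 0.341
grasp_force: 46.0
```

```bash
python3 - <<'E'
from h import *
p,q,s=tool(); print(p,s['tcp_rot'],s['qpos'])
step(scan_p+n*80,scan_R); step(scan_p,scan_R)
E
```

```text
[587.136  68.172 276.524] [2.709 0.004 1.57 ] [ 0.152  0.058  1.977 -0.106  0.682  0.219]
t 8.65 turn [-0.005  0.004  0.001] shift [-1.921 -0.389 -0.177]
t 8.65 turn [-0.005  0.004  0.001] shift [-1.92  -0.387  0.223]
```

Emit:
{"name": "step_arm", "arguments": {"moves": [[[0,0,0],[-0.15,-0.03,-0.01],-1],[[0,0,0],[-0.35,-0.07,-0.03],-1],[[0,0,0],[-0.55,-0.11,-0.05],-1],[[0,0,0],[-0.75,-0.15,-0.08],-1],[[0,0,0],[-0.9,-0.18,-0.09],-1],[[0,0,0],[-1,-0.2,-0.1],-1]]}}

```text
clock: 9.25
eef_pos: [542.3, -131.7, 278.5]
tcp_rot: [2.71, 0.001, 1.568]
contact_force: [0.9, 0.5, -1.6]
opening: 0.348
grasp_force: 46.0
```

Emit:
{"name": "step_arm", "arguments": {"moves": [[[0,0,0],[-0.15,-0.03,-0.01],-1],[[0,0,0],[-0.35,-0.07,-0.03],-1],[[0,0,0],[-0.55,-0.11,-0.05],-1],[[0,0,0],[-0.75,-0.15,-0.08],-1],[[0,0,0],[-0.87,-0.18,-0.08],-1],[[0,0,0],[-0.92,-0.19,-0.08],-1],[[0,0,0],[-0.92,-0.19,-0.08],-1]]}}

```text
clock: 9.95
eef_pos: [501.8, -314.4, 277.6]
tcp_rot: [2.71, -0.0, 1.567]
contact_force: [-0.7, 1.0, -3.1]
opening: 0.349
grasp_force: 46.0
```

```bash
python3 - <<'E'
from h import *
p,q,s=tool(); print(p,s['tcp_rot'])
step(scan_p,scan_R)
E
```

```text
[ 501.784 -314.373  277.643] [ 2.71  -0.     1.567]
t 9.95 turn [-0.005  0.002 -0.004] shift [-0.008 -0.     0.401]
```

Approach along the label normal, then verify.

Emit:
{"name": "step_arm", "arguments": {"moves": [[[0,0,0],[-0.008,0,0.1],-1],[[0,0,0],[-0.008,0,0.2],-1],[[0,0,0],[-0.008,0,0.3],-1],[[0,0,0],[-0.008,0,0.37],-1],[[0,0,0],[-0.008,0,0.4],-1],[[0,0,0],[-0.008,0,0.4],-1],[[0,0,0],[-0.008,0,0.4],-1]]}}

```text
clock: 10.65
eef_pos: [536.8, -315.6, 207.6]
tcp_rot: [2.707, 0.002, 1.57]
contact_force: [0.3, -0.9, -1.7]
opening: 0.346
grasp_force: 46.0
```

```bash
python3 - <<'E'
from h import *
p,q,s=tool(); print(s['clock'],p,s['tcp_rot'])
step(scan_p,scan_R)
im=imaging.grab_frame('wrist'); ct=imaging.calibration('wrist')
print([d for d in imaging.mark_of('wrist','focus')][:2],[d for d in imaging.mark_of('wrist','label')][:2],'expect',proj(ct,[608,-316,49]))
cv2.imwrite('pics/w4.png',im[:,:,::-1])
E
```

```text
10.65 [ 536.764 -315.567  207.646] [2.707 0.002 1.57 ]
t 10.65 turn [-0.002  0.003 -0.   ] shift [-0.002 -0.012  0.009]
[{'xy': [314.1, 177.2], 'conf': 0.46}] [{'xy': [313.3, 176.8], 'conf': 0.83}] expect [[312.564 177.182]]
```

View pics/w4.png

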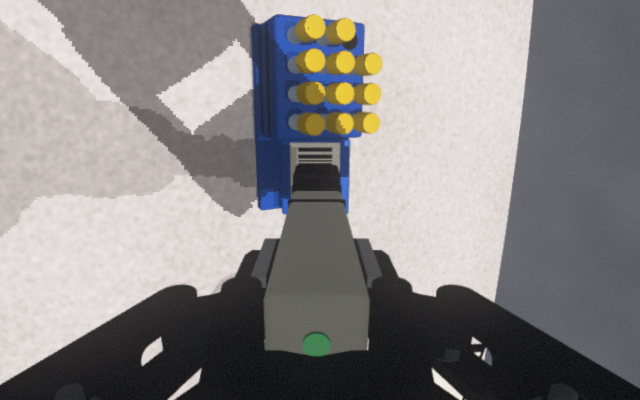

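The nose, at (317,180), is centred over the label, which spans columns 291–342. The network's focus and label marks coincide within 1 px. I'll hold here for over two seconds.

Emit:
{"name": "step_arm", "arguments": {"moves": [[[0,0,0],[0,0,0],-1],[[0,0,0],[0,0,0],-1],[[0,0,0],[0,0,0],-1],[[0,0,0],[0,0,0],-1],[[0,0,0],[0,0,0],-1],[[0,0,0],[0,0,0],-1],[[0,0,0],[0,0,0],-1],[[0,0,0],[0,0,0],-1]]}}

```text
clock: 11.6
eef_pos: [536.5, -315.7, 207.1]
tcp_rot: [2.707, 0.002, 1.569]
contact_force: [-0.5, 0.3, -1.4]
opening: 0.348
grasp_force: 46.0
```

Emit:
{"name": "step_arm", "arguments": {"moves": [[[0,0,0],[0,0,0],-1],[[0,0,0],[0,0,0],-1],[[0,0,0],[0,0,0],-1],[[0,0,0],[0,0,0],-1],[[0,0,0],[0,0,0],-1],[[0,0,0],[0,0,0],-1],[[0,0,0],[0,0,0],-1],[[0,0,0],[0,0,0],-1]]}}

```text
clock: 12.4
eef_pos: [536.6, -315.7, 207.1]
tcp_rot: [2.707, 0.002, 1.569]
contact_force: [-0.2, -0.3, -2.1]
opening: 0.348
grasp_force: 46.0
```

Emit:
{"name": "step_arm", "arguments": {"moves": [[[0,0,0],[0,0,0],-1],[[0,0,0],[0,0,0],-1],[[0,0,0],[0,0,0],-1],[[0,0,0],[0,0,0],-1],[[0,0,0],[0,0,0],-1],[[0,0,0],[0,0,0],-1],[[0,0,0],[0,0,0],-1],[[0,0,0],[0,0,0],-1]]}}

```text
clock: 13.2
eef_pos: [536.5, -315.8, 207.1]
tcp_rot: [2.707, 0.002, 1.569]
contact_force: [0.0, 0.2, -1.4]
opening: 0.346
grasp_force: 46.0
```

Emit:
{"name": "step_arm", "arguments": {"moves": [[[0,0,0],[0,0,-0.1],-1],[[0,0,0],[0,0,-0.2],-1],[[0,0,0],[0,0,-0.3],-1],[[0,0,0],[0,0,-0.4],-1],[[0,0,0],[0,0,-0.4],-1]]}}

```text
clock: 13.7
eef_pos: [503.3, -316.5, 282.4]
tcp_rot: [2.704, 0.005, 1.569]
contact_force: [0.1, 0.1, -1.2]
opening: 0.346
grasp_force: 46.1
```

Emit:
{"name": "step_arm", "arguments": {"moves": [[[0,0,0],[0.15,0.03,0.01],-1],[[0,0,0],[0.35,0.07,0.03],-1],[[0,0,0],[0.55,0.11,0.05],-1],[[0,0,0],[0.75,0.15,0.08],-1],[[0,0,0],[0.9,0.18,0.09],-1],[[0,0,0],[1,0.2,0.09],-1]]}}

```text
clock: 14.3
eef_pos: [547.0, -113.1, 278.6]
tcp_rot: [2.708, 0.001, 1.571]
contact_force: [-0.8, 0.3, -1.7]
opening: 0.35
grasp_force: 46.0
```

Emit:
{"name": "step_arm", "arguments": {"moves": [[[0,0,0],[0.15,0.03,0.01],-1],[[0,0,0],[0.35,0.07,0.03],-1],[[0,0,0],[0.55,0.11,0.05],-1],[[0,0,0],[0.75,0.15,0.08],-1],[[0,0,0],[0.9,0.18,0.09],-1],[[0,0,0],[1,0.2,0.09],-1]]}}

```text
clock: 14.9
eef_pos: [591.2, 87.0, 278.6]
tcp_rot: [2.708, 0.001, 1.571]
contact_force: [-0.1, -0.3, -1.1]
opening: 0.344
grasp_force: 46.0
```

```bash
python3 - <<'E'
from h import *
p,q,s=tool(); print(p,s['tcp_rot'],s['grasp_force'])
step([621.3,285.3,282],R.from_euler('xyz',[180,0,np.degrees(1.018)],degrees=True))
E
```

```text
[591.16   87.049 278.593] [2.708 0.001 1.571] 45.98338007926941
t 14.9 turn [ 0.538 -0.151  0.694] shift [0.991 0.145 0.047]
```

Emit:
{"name": "step_arm", "arguments": {"moves": [[[0.07,-0.02,0.09],[0.12,0.02,0],-1],[[0.14,-0.04,0.18],[0.3,0.04,0.01],-1],[[0.21,-0.06,0.27],[0.5,0.07,0.02],-1],[[0.28,-0.08,0.36],[0.7,0.1,0.03],-1],[[0.35,-0.1,0.45],[0.85,0.12,0.04],-1],[[0.42,-0.12,0.54],[0.95,0.14,0.045],-1],[[0.49,-0.137,0.63],[0.99,0.145,0.047],-1],[[0.538,-0.151,0.694],[0.991,0.145,0.047],-1]]}}

```text
clock: 15.7
eef_pos: [622.0, 284.7, 281.4]
tcp_rot: [-3.14, 0.0, 1.015]
contact_force: [0.8, -1.0, -2.4]
opening: 0.345
grasp_force: 46.0
```

Emit:
{"name": "step_arm", "arguments": {"moves": [[[0,0,0],[0,0,0],-1],[[0,0,0],[0,0,0],-1],[[0,0,0],[0,0,0],-1]]}}

```text
clock: 16.0
eef_pos: [621.4, 282.4, 282.8]
tcp_rot: [3.14, -0.0, 1.017]
contact_force: [-0.2, -0.3, -2.3]
opening: 0.344
grasp_force: 46.1
```

```bash
python3 - <<'E'
from h import *
p,q,s=tool(); print(p,s['tcp_rot'],s['grasp_force'])
step([621.3,285,170],R.from_euler('xyz',[180,0,np.degrees(1.018)],degrees=True))
im=imaging.grab_frame('wrist'); cv2.imwrite('pics/w5.png',im[:,:,::-1])
a=cv2.imread('pics/w3.png'); print('diff held region',np.abs(a[170:360,260:375].astype(int)-im[170:360,260:375,::-1]).mean())
E
```

```text
[621.442 282.369 282.8  ] [ 3.14  -0.     1.017] 46.05011343955994
t 16.0 turn [ 0.002 -0.    -0.001] shift [ 0.011 -0.009  0.564]
diff held region 3.115530129672006
```

View pics/w5.png

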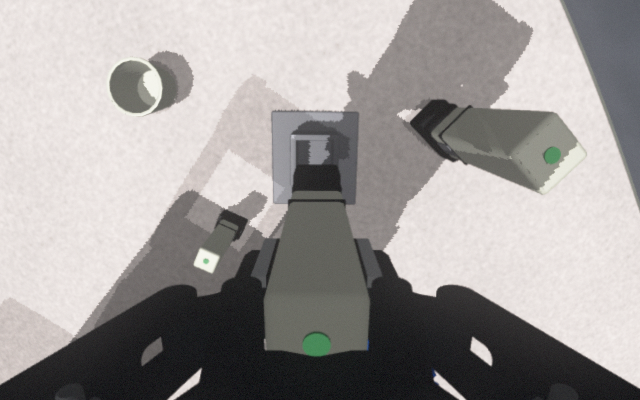

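The scanner sits in the gripper just as it was picked up, over the slot at (316,155). I'll lower it to just above the walls and recheck.

Emit:
{"name": "step_arm", "arguments": {"moves": [[[0,0,0],[0.011,-0.009,0.1],-1],[[0,0,0],[0.011,-0.009,0.25],-1],[[0,0,0],[0.011,-0.009,0.4],-1],[[0,0,0],[0.011,-0.009,0.5],-1],[[0,0,0],[0.011,-0.009,0.52],-1],[[0,0,0],[0.011,-0.009,0.52],-1],[[0,0,0],[0.011,-0.009,0.52],-1]]}}

```text
clock: 16.75
eef_pos: [622.3, 285.6, 180.9]
tcp_rot: [3.139, -0.002, 1.016]
contact_force: [0.2, 0.9, -1.3]
opening: 0.35
grasp_force: 46.0
```

```bash
python3 - <<'E'
from h import *
step([621.2,285.2,120],R.from_euler('xyz',[180,0,np.degrees(1.018)],degrees=True)); print(tool()[0])
E
```

```text
t 16.75 turn [ 0.003 -0.003 -0.003] shift [-0.005 -0.004  0.305]
[622.292 285.582 180.911]
```

Emit:
{"name": "step_arm", "arguments": {"moves": [[[0,0,0],[-0.004,-0.003,0.05],-1],[[0,0,0],[-0.004,-0.003,0.1],-1],[[0,0,0],[-0.004,-0.003,0.15],-1],[[0,0,0],[-0.004,-0.003,0.19],-1],[[0,0,0],[-0.004,-0.003,0.23],-1],[[0,0,0],[-0.004,-0.003,0.26],-1],[[0,0,0],[-0.004,-0.003,0.28],-1],[[0,0,0],[-0.004,-0.003,0.29],-1]]}}

```text
clock: 17.55
eef_pos: [620.6, 284.8, 120.9]
tcp_rot: [3.14, 0.0, 1.016]
contact_force: [1.2, -1.2, -2.1]
opening: 0.348
grasp_force: 46.1
```

Emit:
{"name": "step_arm", "arguments": {"moves": [[[0,0,0],[0,0,0.005],-1],[[0,0,0],[0,0,0.01],-1],[[0,0,0],[0,0,0.015],-1],[[0,0,0],[0,0,0.015],-1],[[0,0,0],[0,0,0.015],-1]]}}

```text
clock: 18.05
eef_pos: [621.0, 285.0, 120.1]
tcp_rot: [3.14, -0.001, 1.016]
contact_force: [-3.0, -1.4, 8.4]
opening: 0.346
grasp_force: 47.3
```

On the floor (contact force). Release, then retreat.

Emit:
{"name": "step_arm", "arguments": {"moves": [[[0,0,0],[0,0,0],0],[[0,0,0],[0,0,0],0.5],[[0,0,0],[0,0,0],1],[[0,0,0],[0,0,0],1],[[0,0,0],[0,0,0],1],[[0,0,0],[0,0,0],1],[[0,0,0],[0,0,0],1],[[0,0,0],[0,0,0],1]]}}

```text
clock: 18.85
eef_pos: [620.7, 284.8, 118.3]
tcp_rot: [3.14, -0.0, 1.016]
contact_force: [-0.4, -0.2, 0.5]
opening: 0.998
grasp_force: 0.0
```

Emit:
{"name": "step_arm", "arguments": {"moves": [[[0,0,0],[0,0,-0.1],1],[[0,0,0],[0,0,-0.25],1],[[0,0,0],[0,0,-0.45],1],[[0,0,0],[0,0,-0.65],1],[[0,0,0],[0,0,-0.85],1],[[0,0,0],[0,0,-0.95],1],[[0,0,0],[0,0,-0.95],1],[[0,0,0],[0,0,-0.95],1]]}}

```text
clock: 19.65
eef_pos: [620.3, 284.8, 307.9]
tcp_rot: [3.14, -0.0, 1.016]
contact_force: [-0.3, -0.7, -0.3]
opening: 0.999
grasp_force: 0.0
```

```bash
python3 - <<'E'
from h import *
im=imaging.grab_frame('wrist'); cv2.imwrite('pics/w6.png',im[:,:,::-1]); c=imaging.calibration('wrist'); print(tool()[0], proj(c,[[621,284.5,176]]))
print([(d['xy'],ray(c,[d['xy']],8)) for d in imaging.mark_of('wrist','wand')])
E
```

```text
[619.825 284.656 306.838] [[317.225 188.297]]
[([317.1, 154.7], array([[622.336, 286.383,   8.   ]])), ([433.4, 127.1], array([[761.11 , 240.648,   8.   ]])), ([240.4, 214.0], array([[497.632, 273.436,   8.   ]]))]
```

View pics/w6.png

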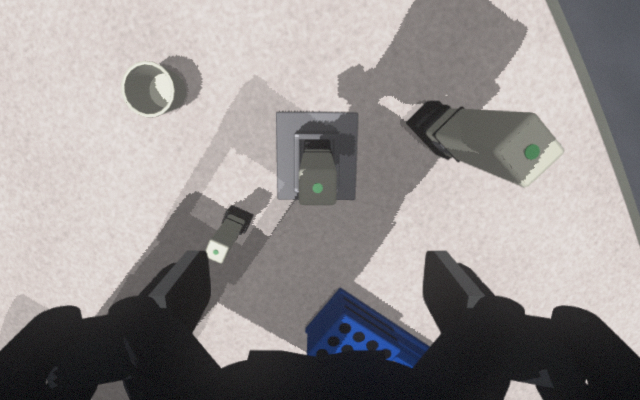

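The scanner stands in the slot with the centre of its top at (317,188) px, exactly as predicted for a fully docked scanner, so I'm handing in.

```bash
python3 -c "
from rig import r
print(r.sign_off())"
```

```text
the job is handed in; nothing more can be done
None
```

I scanned the filled rack's label, holding the scanner still for over two seconds, then stood the scanner back at the bottom of its holder, let go and handed the job in; the hand-in gave no verdict.

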